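Close up the press-brake tooling cabinet

TASK

The tool change is done: close up the tooling cabinet on the bench. Gently push its inner drawer fully home with the fingertips so that the die segments in it stay standing, then push both doors fully shut over it, in either order. Only push on the outside of the drawer and the doors: do not grip them, do not pick anything up, and leave the other things where they are.

Things in the scene. Friction and masses are not known exactly. Their poses are not given: they have to be found in the camera images.
- cabinet: low bench cabinet of green sheet steel, fixed to the bench, 270 deep (its x) by 460 wide (its y) by 180 mm high; its -x side is the open front (towards the robot). Origin: centre of its underside, on the bench. Its top is plain and flat; a steel carrying handle stands 26 mm out from each side
- drawer (a joint): how far the drawer behind the doors stands out of the cabinet front, m: 0 = fully home against its stop with its front flush with the cabinet's front plane, 0.16 = furthest out. It slides along the cabinet's x with a friction of about 2.5 N, without a spring, and stays where it is left
- drawer_front (a point): middle of the upper edge of the outer face of the drawer front (axes as the cabinet's; the face looks along -x). The front is a plain steel plate 432 wide, 66 high, 8 mm thick; its upper edge is 162 mm above the bench, 18 mm below the cabinet's top. Nothing stands out from it
- drawer_floor (a point): centre of the drawer's inner floor, 102 mm above the bench, 126 mm behind the outer face of the front; the inside is 235 (x) by 407 mm (y), with 45 mm walls and two low partitions along x at y = +-68 mm that make three lanes
- door_left (a joint): angle of the left door (the +y one), rad: 0 = shut against the cabinet front, 2.2 = furthest open; about 1.57 = pointing straight out towards the robot. Turns about a vertical hinge at the cabinet's front left corner with a friction of about 0.2 Nm, without a spring, and stays where it is left. Closing turns it counterclockwise seen from above
- door_right (a joint): the same for the right door (the -y one), hinged at the cabinet's front right corner; closing turns it clockwise seen from above
- door_left_hinge (a point): point on the left door's hinge axis at the height of the door's upper edge, 170 mm above the bench; in the cabinet's frame at x = -135, y = +230 mm. Its axes turn with the door and are those of the cabinet when the door is shut. The door is a pan of sheet steel 228 wide, 156 high (14 to 170 mm above the bench), 18 mm thick
- door_right_hinge (a point): the same for the right door; in the cabinet's frame at x = -135, y = -230 mm
- door_left_face (a point): point on the outer face of the left door at its upper edge, 140 mm from the hinge axis (axes turn with the door; -x points out of the outer face). The outer face lies 18 mm out from the hinge axis. A steel pull bar stands upright on it 205 mm from the hinge axis, reaching 26 mm off the face, 44 to 114 mm above the bench
- door_right_face (a point): the same for the right door
- die_short: loose steel V-die segment standing in the drawer's left lane, 40 long (its x), 34 wide, 54 mm high, groove up, on the black liner; origin at the centre of its underside; z up when standing
- die_middle: the same, 55 mm long, in the middle lane
- die_long: the same, 80 mm long, in the right lane
- channel: loose bent aluminium U channel, 90 by 60 by 40 mm, on top of the cabinet; origin at the centre of its underside; a bystander
- angle: loose bent steel angle, 100 by 70 by 55 mm, on the bench to the left; origin at the centre of its underside; a bystander
- tape_measure: loose black tape measure, 68 by 38 by 62 mm, standing on the bench to the left; origin at the centre of its underside; a bystander
- wrench: loose steel wrench, 180 mm long, lying on the bench to the right; a bystander
- spray_can: loose spray can, 58 mm across, 140 mm high, on the bench to the right; origin at the centre of its underside; a bystander
Mind the look-alikes: they are no part of the job. Leave any pink or turquoise look-alike of the die_middle alone.

How it is judged:
By the outcome, as a careful person would: the job done as asked, in the order asked, and still so for the second after the job is handed in, with the robot touching nothing.
It also fails if it takes over 72 s, if anything falls off the work surface, if the arm or the gripper's body presses on something with over 40 N, if the wrist force passes 120 N, or if a joint passes its speed limit or range.

ROBOT

A 6-joint arm with a two-finger parallel gripper is mounted at the origin on the work surface. World frame = base frame: x ahead of the robot, y to its left, z up, the work surface at z = 0. Lengths are in mm, angles in rad, forces in N, time in s.
With the tool pointing down it reaches from about 400 to 925 mm from the base axis. Payload 12.5 kg.
Tool frame: the origin (TCP) lies midway between the tips of the shut fingers; the grasp point (between the pads) lies 19 mm behind it; z points along the fingers, y is the line along which they close (so a half turn about z gives the same grasp; the last joint's range is limited). The gripper opens to 95 mm and grips with 3 to 60 N. Pads are 20 mm wide; open, the fingers measure 119 mm over their backs; the gripper's body (75 mm by 180 mm) begins 59 mm behind the grasp point.
Start: joints at [-1.447, 0.491, 1.559, -0, 1.092, -0.106], TCP at [142.386, -608.583, 214.661] pointing down, gripper open.
Joint ranges: [-3.1, 3.1], [-0.84, 2.19], [0.05, 2.79], [-1.13, 4.28], [0.06, 2.93], [-2.69, 2.69]. Speed limits (rad/s): [2.22, 2.22, 2.79, 3.14, 3.14, 3.14].

INTERFACE

Orientations are given as [roll, pitch, yaw] about the fixed x, y, z axes, in that order (R = Rz(yaw) Ry(pitch) Rx(roll)).
In Python, from cell import env gives the robot as it stands.
- The arm moves only by the shell command python3 -m inch 'ROWS'. ROWS is JSON, a list of rows, each a list of 7 numbers: the turn, a rotation vector about the tool's x, y, z in rad, then the shift along the tool's x, y, z in cm, then the closure, from -1 (fully open) to 1 (shut). A call has 1 to 20 rows; each row shifts and turns the commanded pose from where the row before left it, along the tool's axes as they then stand; what a row does not reach is not made up. A row lasts 1/8 s, in which the tool goes at most 62.5 mm and 10.7 degrees, less where a joint would pass 70% of its speed; a pose out of reach is approached as far as the arm can. A call with a gripper value outside its range is refused whole. The fingers move at their own pace and stop on an object; the grip force is fixed at half the most. Time passes only in rows, so rows that do not move let the fingers close. It gives the time, the measured TCP pose, the force, the opening and the grip force at its end, in the units of the state.
- env.state(): the state, without advancing time (a new reading comes with each control period).
- env.read_camera(name): name is "scene" or "side" or "wrist"; returns a dict with "img" (480x640x3 uint8, red, green, blue), "depth" (480x640 float32, mm along the optical axis (not along the pixel's ray), 0 where there is no reading), "fx", "fy", "cx", "cy" (pixels), "D" ([k1, k2, p1, p2, k3] as OpenCV has them; the pictures are not rectified), "position" and "orientation" of the camera in the world. Camera axes: x right, y down, z forward; pixel columns grow to the right and rows downward; lengths in mm; the calibration is good to about 2 mm. A picture is of the moment at which its call begins.
- env.job_done(): hands the job in; it is judged then, once.
Trained networks look in a picture, given as the dict that the camera call returned (one of the last four; its "shot" number tells which), for a name from the list of things; names that differ only in an ending like _2 or _b are one class to them, and where a whole thing is asked for, a point or a joint stands for the part that bears it (a point fixed in the world has none). Each returns a list of dicts, best first, with "score" (0 to 1); they miss things now and then, are a little off and sometimes report something else, mostly with a low value. They report only what shows in the picture. A call takes as long as a camera call. They do not tell look-alikes from the thing itself.
- env.find_in(picture, target): "centre" ([x, y, z] in mm, in the coordinates of the camera as it stood for that picture, good to about 4 mm: the middle of the surface that is visible of it).
- env.trace(picture, target): "mask" (480x640 bool, what is visible of it).
The state is a dict: "t": time; "joints": joint angles; "qvel": joint speeds; "tau": joint torques, N m; "eef_pos": TCP position; "tcp_rot": TCP orientation; "ft_force": force on the tool from outside, world axes, zero at the start; "moment": the same for the moment, N m; "opening": opening from 0.0 (shut) to 1.0 (fully open); "grip_force": force on a finger pad.
Only numpy, scipy, OpenCV 4.12 (cv2) and the standard library are available. Lean on these libraries where they do the work, as an engineer would, in place of code of your own. Each camera call takes 0.05 s, during which the arm holds its last target. There are 200 camera calls.

## Working session

There is one attempt and no reset: what is moved stays moved. The work goes in short steps, Python scripts to look and compute and a shell command to move; the robot and the scene stay as the last step left them, time stands still between calls to the robot, and variables do not carry over. Pictures are saved under pics/ and viewed, at most 10 in all, crops included, and the job is handed in when it is done.

```bash
ls; mkdir -p pics; cat > h.py <<'E'
from cell import env
import numpy as np, cv2
from scipy.spatial.transform import Rotation as R
def T(p):
    o=np.array(p["orientation"],float)
    M=o if o.shape==(3,3) else R.from_euler('xyz',o).as_matrix()
    return M,np.array(p["position"],float)
def w(p,c):
    M,t=T(p); return M@np.array(c)+t
def cloud(p,step=1):
    v,u=np.mgrid[0:480:step,0:640:step]; d=p["depth"][v,u].astype(float)
    K=np.array([[p["fx"],0,p["cx"]],[0,p["fy"],p["cy"]],[0,0,1]])
    n=cv2.undistortPoints(np.stack([u,v],-1).reshape(-1,1,2).astype(float),K,np.array(p["D"])).reshape(v.shape+(2,))
    P=np.dstack([n*d[...,None],d]); M,t=T(p); W=P@M.T+t; W[d<=0]=np.nan; return W
def save(p,n): cv2.imwrite(f"pics/{n}.png",p["img"][...,::-1])
E
python3 - <<'E'
from h import *
s=env.state();print(s)
for c in ["scene","side"]:
    p=env.read_camera(c);save(p,c+"0");print(c,p["position"],p["orientation"])
    for n in ["cabinet","drawer_front","drawer_floor","door_left","door_right","door_left_face","door_right_face","door_left_hinge","door_right_hinge","die_short","die_middle","die_long","channel","angle","tape_measure","wrench","spray_can"]:
        try: print(n,[(np.round(w(p,f["centre"])).tolist(),round(f["score"],2)) for f in env.find_in(p,n)][:4])
        except Exception as e: print(n,e)
E
```

```text
pics
{'t': 0.0, 'joints': array([-1.44656350e+00,  4.91532782e-01,  1.55943969e+00,  9.99024567e-06,
        1.09168316e+00, -1.05596275e-01]), 'qvel': array([ 0.00149657, -0.00033599, -0.0007156 ,  0.00099351, -0.00132843,
       -0.00081503]), 'tau': array([-3.49167363e-03, -6.12653446e+01, -2.58185345e+01,  6.90958486e-02,
        4.81200521e-02, -9.56102440e-05]), 'eef_pos': array([ 142.37944041, -608.3252351 ,  214.08174157]), 'tcp_rot': array([-3.14053653e+00, -1.20849084e-04,  2.29824429e-01]), 'ft_force': array([-0.23498274,  0.59039006, -0.94556436]), 'moment': array([-0.01017726,  0.01606021,  0.02957862]), 'grip_force': 0.0, 'opening': 0.9972537632587231}
scene [1697.93039926  502.93911799 1508.3303508 ] [-2.40888308  0.00394164  1.98365011]
cabinet [([773.0, 13.0, 174.0], 0.86)]
drawer_front [([529.0, -12.0, 127.0], 0.87), ([627.0, 464.0, 55.0], 0.24)]
drawer_floor [([529.0, -9.0, 127.0], 0.74)]
door_left [([547.0, 259.0, 111.0], 0.83), ([450.0, -268.0, 136.0], 0.24)]
door_right [([452.0, -268.0, 133.0], 0.84)]
door_left_face [([544.0, 260.0, 114.0], 0.75)]
door_right_fac
[... 989 characters left out ...]
608.0, 447.0, 48.0], 0.54), ([556.0, -36.0, 108.0], 0.24)]
door_left_face [([513.0, 265.0, 114.0], 0.62)]
door_right_face [([466.0, -274.0, 115.0], 0.66)]
door_left_hinge [([512.0, 267.0, 116.0], 0.71)]
door_right_hinge [([467.0, -276.0, 118.0], 0.9), ([763.0, -89.0, 192.0], 0.75)]
die_short [([592.0, 100.0, 139.0], 0.83)]
die_middle [([315.0, -146.0, 43.0], 0.93), ([590.0, -49.0, 136.0], 0.81), ([357.0, 59.0, 40.0], 0.76), ([410.0, -19.0, 38.0], 0.7)]
die_long [([579.0, -162.0, 141.0], 0.93)]
channel [([763.0, -85.0, 190.0], 0.67)]
angle [([463.0, 555.0, 7.0], 0.93)]
tape_measure [([612.0, 445.0, 49.0], 0.94)]
wrench [([609.0, -437.0, 10.0], 0.75)]
spray_can [([451.0, -560.0, 143.0], 0.95)]
```

View pics/side0.png

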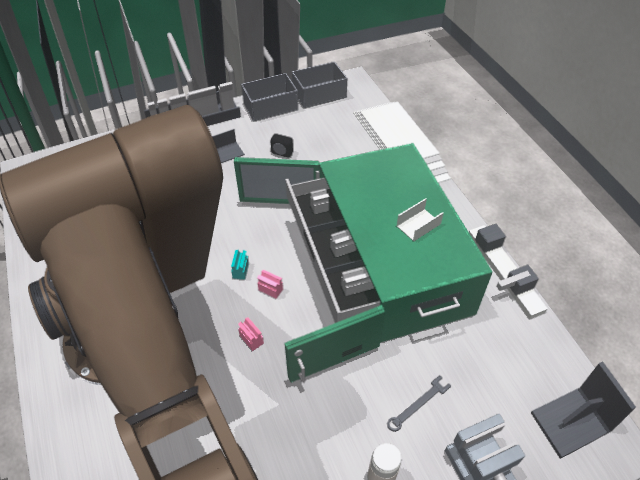

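View pics/scene0.png

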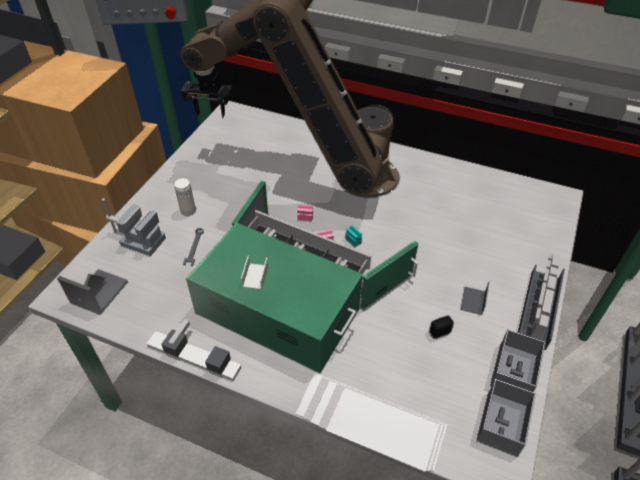

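```bash
cat > fit.py <<'E'
from h import *
def fits(cams=("side","scene")):
    for c in cams:
        p=env.read_camera(c); W=cloud(p)
        for n,lo,hi in [("cabinet",172,188),("door_left",160,176),("door_right",160,176),("drawer_front",154,168)]:
            r=env.trace(p,n)
            if not r: print(c,n,"none");continue
            m=r[0]["mask"]; Q=W[m]; Q=Q[(Q[:,2]>lo)&(Q[:,2]<hi)]
            if len(Q)<10: print(c,n,len(Q));continue
            (cx,cy),(a,b),g=cv2.minAreaRect(Q[:,:2].astype(np.float32))
            bx=cv2.boxPoints(((cx,cy),(a,b),g))
            x=Q[:,:2]-np.median(Q[:,:2],0);_,_,V=np.linalg.svd(x,full_matrices=False)
            print(c,n,len(Q),"z",round(np.median(Q[:,2])),"c",round(cx),round(cy),"dir",np.round(V[0],3),"box",np.round(bx).tolist())
if __name__=="__main__": fits()
E
python3 fit.py
```

```text
side cabinet 15259 z 181 c 641 -11 dir [-0.105 -0.995] box [[362.0, -282.0], [853.0, -338.0], [921.0, 259.0], [430.0, 315.0]]
side door_left none
side door_right none
side drawer_front 551 z 162 c 542 -25 dir [-0.094 -0.996] box [[493.0, -237.0], [550.0, -242.0], [591.0, 186.0], [534.0, 191.0]]
scene cabinet 10168 z 179 c 650 -15 dir [0.08  0.997] box [[369.0, -275.0], [853.0, -339.0], [931.0, 245.0], [447.0, 309.0]]
scene door_left 389 z 169 c 538 258 dir [ 0.896 -0.445] box [[432.0, 297.0], [633.0, 196.0], [645.0, 219.0], [443.0, 320.0]]
scene door_right 254 z 169 c 478 -270 dir [1.    0.031] box [[367.0, -262.0], [367.0, -285.0], [589.0, -279.0], [589.0, -255.0]]
scene drawer_front 309 z 159 c 547 -20 dir [0.094 0.996] box [[495.0, -228.0], [560.0, -233.0], [598.0, 188.0], [534.0, 194.0]]
```

```bash
cat > fit2.py <<'E'
from h import *
for c in ("side","scene"):
    p=env.read_camera(c); W=cloud(p)
    m=env.trace(p,"cabinet")[0]["mask"]; Q=W[m]; Q=Q[(abs(Q[:,2]-180)<5)&(Q[:,0]>560)]
    z0=np.median(Q[:,2]);Q=Q[abs(Q[:,2]-z0)<5]
    hi=np.zeros((1000,1000),np.uint8); ij=Q[:,:2].round().astype(int)+[0,500]; hi[ij[:,0],ij[:,1]]=255
    hi=cv2.morphologyEx(hi,cv2.MORPH_CLOSE,np.ones((11,11)));hi=cv2.morphologyEx(hi,cv2.MORPH_OPEN,np.ones((41,41)))
    pts=np.argwhere(hi>0).astype(np.float32)
    r=cv2.minAreaRect(pts);b=cv2.boxPoints(r)-[0,500]
    print(c,"cab z",z0,"c",np.round(np.array(r[0])-[0,500],1),"size",np.round(r[1],1),np.round(b).tolist())
    e=max(((b[i]-b[j]) for i in range(4) for j in [(i+1)%4]),key=np.linalg.norm); e=e*np.sign(e[1]); yaw=np.arctan2(-e[0],e[1])
    ctr=np.array(r[0])-[0,500]; Rz=np.array([[np.cos(yaw),-np.sin(yaw)],[np.sin(yaw),np.cos(yaw)]])
    print(" yaw",yaw)
    L=(W.reshape(-1,3)[:,:2]-ctr)@Rz; Z=W.reshape(-1,3)[:,2]
    s=(abs(L[:,1])<205)&(L[:,0]<-143)&(L[:,0]>-310)&(Z>156)&(Z<166)
    print(" drawer rim x min", np.nanpercentile(L[s,0],[1,5,25,50]),s.sum())
    for nm,sg in (("left",1),("right",-1)):
        s=(abs(L[:,1])>120)&(L[:,1]*sg>0)&(L[:,0]<-150)&(L[:,0]>-380)&(Z>165)&(Z<175)&(abs(L[:,1])<400)
        q=L[s]
        if len(q)<30: print(nm,len(q));continue
        f=cv2.fitLine(q.astype(np.float32),cv2.DIST_HUBER,0,.01,.01).ravel()
        print(" ",nm,len(q),"box",np.round(cv2.boxPoints(cv2.minAreaRect(q.astype(np.float32)))).tolist(),"dir",np.round(f[:2],3),"angle from front",np.arctan2(abs(f[0]),-sg*f[1]*-np.sign(f[0])))
    for d in ("die_short","die_middle","die_long"):
        print(d,[(np.round((w(p,f["centre"])[:2]-ctr)@Rz).tolist(),round(w(p,f["centre"])[2])) for f in env.find_in(p,d)])
E
python3 fit2.py
```

```text
side cab z 180.942813094656 c [743.5 -41.6] size [462.7 274.6] [[585.0, -259.0], [859.0, -285.0], [902.0, 176.0], [628.0, 201.0]]
 yaw -0.09316377487009868
 drawer rim x min [-230.63500903 -229.87651297 -227.7121696  -224.74815542] 627
  left 455 box [[-350.0, 321.0], [-224.0, 123.0], [-111.0, 195.0], [-237.0, 393.0]] dir [ 0.929 -0.37 ] angle from front 1.9501089
  right 816 box [[-366.0, -266.0], [-264.0, -366.0], [-124.0, -223.0], [-227.0, -123.0]] dir [0.991 0.132] angle from front 1.7036654
die_short [([-166.0, 130.0], 141)]
die_middle [([-392.0, 64.0], 37), ([-152.0, -21.0], 139), ([-333.0, -14.0], 40), ([-415.0, -143.0], 42), ([-336.0, 568.0], 7), ([-184.0, -10.0], 103)]
die_long [([-155.0, -138.0], 138)]
scene cab z 179.50898187916255 c [747.4 -39.8] size [459.8 272.1] [[591.0, -256.0], [862.0, -281.0], [904.0, 177.0], [633.0, 202.0]]
 yaw -0.09101751826011707
 drawer rim x min [-234.16620023 -232.26630174 -227.91691173 -225.17080351] 346
  left 310 box [[-388.0, 263.0], [-228.0, 139.0], [-143.0, 250.0], [-304.0, 373.0]] dir [ 0.928 -0.372] angle from front 1.9515269
  right 211 box [[-371.0, -268.0], [-275.0, -367.0], [-125.0, -223.0], [-221.0, -124.0]] dir [0.992 0.126] angle from front 1.6974952
die_short []
die_middle [([-412.0, -127.0], 39), ([-347.0, 546.0], 4), ([-392.0, 82.0], 35), ([-170.0, -6.0], 157), ([-343.0, 5.0], 54), ([32.0, -56.0], 181)]
die_long [([-175.0, -117.0], 150), ([-219.0, 14.0], 128)]
```

```bash
cat > go.py <<'E'
import sys
from h import *
C=np.array([745.5,-40.7]);YAW=-0.092
def loc(P): 
    c,s=np.cos(YAW),np.sin(YAW);P=np.array(P);return np.array([[c,s],[-s,c]])@(P[:2]-C)
if __name__=="__main__":
    # args: cabinet-frame x y, z, tool yaw rel cabinet -> tool-frame delta (cm), turn about tool z
    x,y,z,a=map(float,sys.argv[1:])
    s=env.state();c,q=np.cos(YAW),np.sin(YAW)
    tgt=np.r_[C+np.array([[c,-q],[q,c]])@[x,y],z]
    M=R.from_euler('xyz',s["tcp_rot"]);G=R.from_euler('xyz',[np.pi,0,YAW+a])
    print("t",s["t"],"local now",loc(s["eef_pos"]).round(1),s["eef_pos"][2].round(1),"F",s["ft_force"].round(1))
    print("turn",(M.inv()*G).as_rotvec().round(3),"shift in final frame",(G.inv().apply(tgt-s["eef_pos"])/10).round(2))
E
python3 -m inch '[[0,0,0.161,0,0,0,1],[0,0,0.161,0,0,0,1],[0,0,0,2.8,-3.7,0,1],[0,0,0,2.8,-3.7,0,1],[0,0,0,2.8,-3.7,0,1],[0,0,0,2.8,-3.7,0,1],[0,0,0,2.8,-3.7,0,1],[0,0,0,2.8,-3.7,0,1],[0,0,0,0,0,0,1]]'
python3 go.py -275 0 125 0
```

```text
t: 3.92
eef_pos: [331.6, -401.1, 214.9]
tcp_rot: [3.141, -0.0, -0.089]
ft_force: [1.1, -0.6, -0.8]
opening: 0.112
grip_force: 0.0
t 3.925 local now [-379.  -396.9] 214.9 F [ 1.1 -0.6 -0.8]
turn [ 0.    -0.     0.003] shift in final frame [ 10.4  -39.69   8.99]
```

```bash
python3 -m inch '[[0,0,0.003,1.3,-5,0,1],[0,0,0,1.3,-5,0,1],[0,0,0,1.3,-5,0,1],[0,0,0,1.3,-5,0,1],[0,0,0,1.3,-5,0,1],[0,0,0,1.3,-5,0,1],[0,0,0,1.3,-5,0,1],[0,0,0,1.3,-4.7,0,1],[0,0,0,0,0,3,1],[0,0,0,0,0,3,1],[0,0,0,0,0,3,1],[0,0,0,0,0,0,1],[0,0,0,0,0,0,1]]'
python3 go.py -275 0 125 0
```

```text
t: 5.55
eef_pos: [471.8, -18.1, 125.5]
tcp_rot: [3.141, -0.001, -0.096]
ft_force: [0.1, 0.3, -0.8]
opening: 0.003
grip_force: 0.0
t 5.55 local now [-274.6   -2.7] 125.5 F [ 0.1  0.3 -0.8]
turn [ 0.    -0.001 -0.004] shift in final frame [-0.04 -0.27  0.05]
```

```bash
python3 -m inch '[[0,0,0,0.6,0,0,1],[0,0,0,0.6,0,0,1],[0,0,0,0.4,0,0,1],[0,0,0,0.3,0,0,1],[0,0,0,0.2,0,0,1],[0,0,0,0.2,0,0,1],[0,0,0,0.15,0,0,1],[0,0,0,0.15,0,0,1],[0,0,0,0.15,0,0,1],[0,0,0,0.15,0,0,1],[0,0,0,0.15,0,0,1],[0,0,0,0.15,0,0,1],[0,0,0,0.15,0,0,1],[0,0,0,0.15,0,0,1]]'
python3 go.py -145 0 125 0
```

```text
t: 7.3
eef_pos: [505.9, -20.9, 124.6]
tcp_rot: [3.142, 0.0, -0.095]
ft_force: [-2.3, -0.0, 1.9]
opening: 0.003
grip_force: 1.3
t 7.3 local now [-240.4   -2.3] 124.6 F [-2.3 -0.   1.9]
turn [ 0.     0.    -0.003] shift in final frame [ 9.54 -0.23 -0.04]
```

```bash
python3 -m inch '[[0,0,0,0.15,0,0,1],[0,0,0,0.2,0,0,1],[0,0,0,0.25,0,0,1],[0,0,0,0.3,0,0,1],[0,0,0,0.35,0,0,1],[0,0,0,0.35,0,0,1],[0,0,0,0.35,0,0,1],[0,0,0,0.35,0,0,1],[0,0,0,0.35,0,0,1],[0,0,0,0.35,0,0,1],[0,0,0,0.35,0,0,1],[0,0,0,0.35,0,0,1],[0,0,0,0.35,0,0,1],[0,0,0,0.35,0,0,1],[0,0,0,0.35,0,0,1],[0,0,0,0.35,0,0,1],[0,0,0,0.35,0,0,1],[0,0,0,0.35,0,0,1],[0,0,0,0.35,0,0,1],[0,0,0,0.35,0,0,1]]'
python3 -m inch '[[0,0,0,0.35,0,0,1],[0,0,0,0.35,0,0,1],[0,0,0,0.35,0,0,1],[0,0,0,0.35,0,0,1],[0,0,0,0.3,0,0,1],[0,0,0,0.25,0,0,1],[0,0,0,0.2,0,0,1],[0,0,0,0.15,0,0,1],[0,0,0,0.15,0,0,1],[0,0,0,0.1,0,0,1]]'
python3 go.py -145 0 125 0
```

```text
t: 9.8
eef_pos: [571.0, -27.2, 124.6]
tcp_rot: [3.142, 0.0, -0.095]
ft_force: [-2.7, 2.3, -0.8]
opening: 0.004
grip_force: 1.3
t: 11.05
eef_pos: [596.3, -29.6, 124.6]
tcp_rot: [3.141, -0.0, -0.095]
ft_force: [-2.0, 1.0, -0.0]
opening: 0.004
grip_force: 1.3
t 11.05 local now [-149.6   -2.6] 124.6 F [-2.  1. -0.]
turn [ 0.    -0.    -0.003] shift in final frame [ 0.46 -0.26 -0.04]
```

Creep to the stop, watching the force.

```bash
python3 -m inch '[[0,0,0,0.1,0,0,1],[0,0,0,0.1,0,0,1],[0,0,0,0.1,0,0,1],[0,0,0,0.1,0,0,1]]'; python3 -m inch '[[0,0,0,0.1,0,0,1],[0,0,0,0.1,0,0,1]]'; python3 -m inch '[[0,0,0,0.1,0,0,1],[0,0,0,0.1,0,0,1]]'
python3 go.py -145 0 125 0
```

```text
t: 11.55
eef_pos: [598.0, -29.7, 124.6]
tcp_rot: [3.141, 0.005, -0.095]
ft_force: [-19.6, 2.2, 10.3]
opening: 0.008
grip_force: 9.8
t: 11.8
eef_pos: [597.8, -29.7, 124.6]
tcp_rot: [3.141, 0.01, -0.095]
ft_force: [-32.7, 0.5, 17.5]
opening: 0.003
grip_force: 16.2
t: 12.05
eef_pos: [597.6, -29.7, 124.7]
tcp_rot: [3.141, 0.014, -0.095]
ft_force: [-45.5, 1.6, 24.8]
opening: 0.006
grip_force: 22.6
t 12.05 local now [-148.3   -2.7] 124.7 F [-45.5   1.6  24.8]
turn [ 0.     0.014 -0.003] shift in final frame [ 0.33 -0.27 -0.03]
```

```bash
python3 -m inch '[[0,0,0,-0.3,0,0,1],[0,0,0,-0.3,0,0,1],[0,0,0,-1,0,0,1],[0,0,0,-3,0,0,1],[0,0,0,-4,0,0,1],[0,0,0,0,0,-4,1],[0,0,0,0,0,-4,1],[0,0,0,0,0,-2,1]]'
python3 go.py -145 0 125 0; cat >m.py <<'E'
from h import *
from go import *
import sys
for c in sys.argv[2:]:
    p=env.read_camera(c);save(p,c+sys.argv[1]);W=cloud(p).reshape(-1,3);c_,s_=np.cos(YAW),np.sin(YAW)
    L=(W[:,:2]-C)@np.array([[c_,-s_],[s_,c_]]);Z=W[:,2]
    s=(abs(L[:,1])<190)&(abs(L[:,0]+140)<25)&(Z>100)&(Z<158)
    print(c,"drawer face x",s.sum(),np.nanpercentile(L[s,0],[5,25,50,75]) if s.any() else '')
    s=(abs(L[:,1])<190)&(abs(L[:,0]+140)<25)&(Z>178)&(Z<183);print(" top front edge",np.nanpercentile(L[s,0],[0.5,2,5]) if s.any() else '')
    for nm,sg in (("left",1),("right",-1)):
        s=(L[:,1]*sg>15)&(L[:,1]*sg<400)&(L[:,0]<-139)&(L[:,0]>-380)&(Z>163)&(Z<174)
        q=L[s].astype(np.float32)
        if len(q)<20: print(nm,len(q));continue
        f=cv2.fitLine(q,cv2.DIST_HUBER,0,.01,.01).ravel();print(" ",nm,len(q),"dir",f[:2].round(3),"x",np.percentile(q[:,0],[2,98]).round(),"y",np.percentile(q[:,1],[2,98]).round())
E
python3 m.py 1 side scene
```

```text
t: 13.05
eef_pos: [519.0, -22.3, 226.9]
tcp_rot: [3.141, -0.004, -0.095]
ft_force: [-0.5, -0.3, -0.0]
opening: 0.004
grip_force: 0.0
t 13.05 local now [-227.3   -2.5] 226.9 F [-0.5 -0.3 -0. ]
turn [ 0.    -0.004 -0.003] shift in final frame [ 8.23 -0.25 10.19]
side drawer face x 648 [-138.184044   -137.3450935  -136.6831008  -135.83157755]
 top front edge [-138.56474657 -137.90112824 -137.04895966]
  left 287 dir [ 0.928 -0.373] x [-345. -225.] y [266. 322.]
  right 874 dir [0.993 0.121] x [-357. -143.] y [-274. -235.]
scene drawer face x 0 
 top front edge [-134.58489725 -133.60382391 -132.25907861]
  left 330 dir [ 0.933 -0.36 ] x [-341. -142.] y [237. 323.]
  right 228 dir [0.992 0.123] x [-354. -143.] y [-270. -233.]
```

View pics/side1.png

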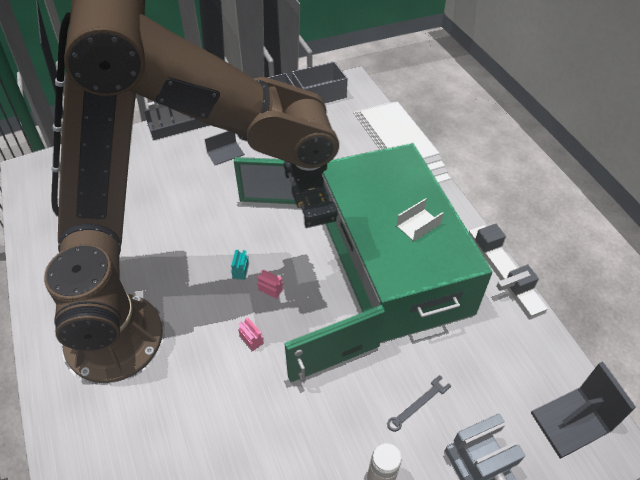

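```bash
cat > path.py <<'E'
import numpy as np
def pt(t,sg,r=160,cl=0):
    n=np.array([-np.cos(t),np.sin(t)]); d=np.array([-np.sin(t),-np.cos(t)])
    h=11*abs(n[0])+12*abs(n[1])
    p=np.array([-135,230])+r*d+(18+h+cl)*n
    return p*[1,sg]
for sg,th0 in ((1,1.95),(-1,1.70)):
    print("side",sg,"approach",pt(th0,sg,cl=28).round(),"contact",pt(th0,sg).round())
    ths=np.r_[np.arange(th0,0.15,-0.1),0.1,0.05,0]
    P=np.array([pt(t,sg) for t in ths]);D=np.diff(P,axis=0)/10*[1,-1]
    print("shut",P[-1].round(1));print(str(D.round(1).tolist()).replace(" ",""))
E
python3 path.py; python3 go.py -263 345 227 0
```

```text
side 1 approach [-261.  346.] contact [-271.  320.]
shut [-164.   70.]
[[-0.8,1.5],[-0.7,1.6],[-0.5,1.6],[-0.4,1.7],[-0.2,1.5],[-0.1,1.5],[0.1,1.6],[0.2,1.6],[0.4,1.5],[0.6,1.5],[0.7,1.5],[0.9,1.4],[1.0,1.3],[1.2,1.2],[1.3,1.1],[1.4,1.0],[1.5,0.8],[2.4,0.9],[0.8,0.2],[0.9,0.2]]
side -1 approach [-286. -309.] contact [-290. -282.]
shut [-164.  -70.]
[[-0.4,-1.7],[-0.3,-1.6],[-0.1,-1.5],[0.0,-1.6],[0.2,-1.6],[0.3,-1.5],[0.5,-1.5],[0.6,-1.5],[0.8,-1.4],[0.9,-1.3],[1.1,-1.3],[1.2,-1.1],[1.4,-1.0],[1.5,-0.9],[1.6,-0.7],[1.6,-0.6],[0.8,-0.2],[0.9,-0.2]]
t 13.15 local now [-226.9   -2.5] 226.7 F [ 0.8 -0.2  0.4]
turn [ 0.001 -0.005 -0.003] shift in final frame [-3.610e+00 -3.475e+01 -3.000e-02]
```

```bash
python3 -m inch '[[0,0,0,-0.5,-5,0,1],[0,0,0,-0.5,-5,0,1],[0,0,0,-0.5,-5,0,1],[0,0,0,-0.5,-5,0,1],[0,0,0,-0.5,-5,0,1],[0,0,0,-0.5,-5,0,1],[0,0,0,-0.5,-5,0,1],[0,0,0,0,0,0,1],[0,0,0,0,0,3,1],[0,0,0,0,0,3,1],[0,0,0,0,0,3.5,1],[0,0,0,0,0,0,1]]'
python3 go.py -271 320 131 0
```

```text
t: 14.65
eef_pos: [515.8, 328.0, 126.9]
tcp_rot: [3.139, 0.004, -0.096]
ft_force: [0.2, 0.4, 0.4]
opening: 0.001
grip_force: 0.0
t 14.65 local now [-262.6  346.1] 126.9 F [0.2 0.4 0.4]
turn [ 0.003  0.004 -0.004] shift in final frame [-0.84  2.61 -0.41]
```

```bash
python3 -m inch '[[0,0,0,-0.3,0.9,-0.4,1],[0,0,0,-0.3,0.9,0,1],[0,0,0,-0.3,0.8,0,1],[0,0,0,-0.8,1.5,0,1],[0,0,0,-0.7,1.6,0,1],[0,0,0,-0.5,1.6,0,1],[0,0,0,-0.4,1.7,0,1],[0,0,0,-0.2,1.5,0,1],[0,0,0,-0.1,1.5,0,1],[0,0,0,0.1,1.6,0,1]]'
python3 -m inch '[[0,0,0,0.2,1.6,0,1],[0,0,0,0.4,1.5,0,1],[0,0,0,0.6,1.5,0,1],[0,0,0,0.7,1.5,0,1],[0,0,0,0.9,1.4,0,1],[0,0,0,1.0,1.3,0,1],[0,0,0,1.2,1.2,0,1],[0,0,0,1.3,1.1,0,1]]'
python3 go.py -164 70 131 0
```

```text
t: 15.9
eef_pos: [469.1, 196.6, 133.6]
tcp_rot: [3.142, 0.0, -0.095]
ft_force: [1.7, 1.7, 0.4]
opening: 0.001
grip_force: 0.7
t: 16.9
eef_pos: [522.1, 80.2, 133.6]
tcp_rot: [3.142, 0.0, -0.095]
ft_force: [-1.4, 1.8, -1.1]
opening: 0.003
grip_force: 0.7
t 16.9 local now [-233.6   99.8] 133.6 F [-1.4  1.8 -1.1]
turn [ 0.     0.    -0.003] shift in final frame [6.96 2.98 0.26]
```

Door is following. Finish slowly.

```bash
python3 -m inch '[[0,0,0,1.3,0.9,0,1],[0,0,0,1.2,0.7,0,1],[0,0,0,1.0,0.5,0,1],[0,0,0,0.8,0.3,0,1],[0,0,0,0.7,0.2,0,1],[0,0,0,0.6,0.1,0,1],[0,0,0,0.5,0.1,0,1],[0,0,0,0.3,0,0,1],[0,0,0,0.2,0,0,1]]'
python3 -m inch '[[0,0,0,0.15,0,0,1],[0,0,0,0.15,0,0,1],[0,0,0,0.1,0,0,1]]'
python3 go.py -164 70 131 0
```

```text
t: 18.02
eef_pos: [584.4, 46.9, 133.6]
tcp_rot: [3.141, 0.0, -0.095]
ft_force: [-2.5, -1.2, -0.4]
opening: 0.004
grip_force: 0.7
t: 18.4
eef_pos: [587.0, 46.6, 133.6]
tcp_rot: [3.141, 0.003, -0.095]
ft_force: [-12.4, -0.4, 6.8]
opening: 0.002
grip_force: 6.1
t 18.4 local now [-165.8   72.4] 133.6 F [-12.4  -0.4   6.8]
turn [ 0.     0.003 -0.003] shift in final frame [0.18 0.24 0.26]
```

```bash
python3 -m inch '[[0,0,0,0.15,0,0,1],[0,0,0,0,0,0,1],[0,0,0,-0.5,0,0,1],[0,0,0,-2,0,0,1],[0,0,0,-5,0,0,1],[0,0,0,0,0,-4,1],[0,0,0,0,0,-5,1],[0,0,0,-0.6,4.8,0,1],[0,0,0,-0.6,4.8,0,1],[0,0,0,-0.6,4.8,0,1],[0,0,0,-0.6,4.8,0,1],[0,0,0,-0.6,4.8,0,1],[0,0,0,-0.6,4.8,0,1],[0,0,0,-0.6,4.8,0,1],[0,0,0,-0.6,4.8,0,1],[0,0,0,0,0,0,1]]'
python3 go.py -286 -312 131 0
```

```text
t: 20.4
eef_pos: [430.4, -326.9, 223.5]
tcp_rot: [3.141, -0.001, -0.099]
ft_force: [0.2, 0.1, -0.2]
opening: 0.005
grip_force: 0.0
t 20.4 local now [-287.4 -313.9] 223.5 F [ 0.2  0.1 -0.2]
turn [ 0.001 -0.001 -0.007] shift in final frame [ 0.14 -0.19  9.25]
```

```bash
python3 -m inch '[[0,0,0,0,0,3,1],[0,0,0,0,0,3,1],[0,0,0,0,0,3.1,1],[0,0,0,0,-0.8,0,1],[0,0,0,0,-0.8,0,1],[0,0,0,0,-0.8,0,1],[0,0,0,-0.2,-0.8,0,1],[0,0,0,-0.4,-1.7,0,1],[0,0,0,-0.3,-1.6,0,1],[0,0,0,-0.1,-1.5,0,1],[0,0,0,0,-1.6,0,1]]'
python3 -m inch '[[0,0,0,0.2,-1.6,0,1],[0,0,0,0.3,-1.5,0,1],[0,0,0,0.5,-1.5,0,1],[0,0,0,0.6,-1.5,0,1],[0,0,0,0.8,-1.4,0,1],[0,0,0,0.9,-1.3,0,1],[0,0,0,1.1,-1.3,0,1],[0,0,0,1.2,-1.1,0,1]]'
python3 go.py -166 -70 131 0
```

```text
t: 21.78
eef_pos: [430.1, -226.6, 132.7]
tcp_rot: [3.141, -0.0, -0.095]
ft_force: [1.0, -1.6, 0.2]
opening: 0.005
grip_force: 0.7
t: 22.78
eef_pos: [497.3, -120.7, 132.6]
tcp_rot: [3.142, 0.0, -0.095]
ft_force: [-0.6, -2.1, -0.8]
opening: 0.004
grip_force: 0.7
t 22.775 local now [-239.8 -102.5] 132.6 F [-0.6 -2.1 -0.8]
turn [ 0.     0.    -0.003] shift in final frame [ 7.38 -3.25  0.16]
```

```bash
python3 -m inch '[[0,0,0,1.3,-1,0,1],[0,0,0,1.3,-0.8,0,1],[0,0,0,1.1,-0.5,0,1],[0,0,0,0.9,-0.3,0,1],[0,0,0,0.8,-0.2,0,1],[0,0,0,0.6,-0.1,0,1],[0,0,0,0.5,-0.1,0,1],[0,0,0,0.4,0,0,1],[0,0,0,0.2,0,0,1]]'
python3 -m inch '[[0,0,0,0.15,0,0,1],[0,0,0,0.15,0,0,1],[0,0,0,0.1,0,0,1]]'
python3 go.py -166 -70 131 0
```

```text
t: 23.9
eef_pos: [570.1, -98.4, 132.6]
tcp_rot: [3.142, 0.0, -0.095]
ft_force: [-0.7, 0.8, -0.2]
opening: 0.003
grip_force: 0.7
t: 24.28
eef_pos: [573.8, -98.7, 132.6]
tcp_rot: [3.142, 0.001, -0.095]
ft_force: [-7.0, 0.9, 3.0]
opening: 0.002
grip_force: 3.1
t 24.275 local now [-165.6  -73.6] 132.6 F [-7.   0.9  3. ]
turn [ 0.     0.001 -0.003] shift in final frame [-0.04 -0.36  0.16]
```

```bash
python3 -m inch '[[0,0,0,0.15,0,0,1],[0,0,0,0.15,0,0,1],[0,0,0,0,0,0,1]]'; python3 -m inch '[[0,0,0,-0.5,0,0,1],[0,0,0,-2,0,0,1],[0,0,0,-5,0,0,1],[0,0,0,-1,0,-4,1],[0,0,0,0,0,-5,1],[0,0,0,0,5,0,1],[0,0,0,0,5,0,1],[0,0,0,0,5,0,1],[0,0,0,0,5,0,1],[0,0,0,0,5,0,1],[0,0,0,0,0,0,1]]'; python3 m.py 2 side scene
```

```text
t: 24.65
eef_pos: [573.7, -98.7, 132.7]
tcp_rot: [-3.141, 0.007, -0.095]
ft_force: [-20.0, -0.1, 11.5]
opening: 0.005
grip_force: 10.1
t: 26.02
eef_pos: [468.2, -343.0, 222.3]
tcp_rot: [3.141, -0.001, -0.099]
ft_force: [0.3, 0.4, -0.5]
opening: 0.002
grip_force: 0.0
side drawer face x 0 
 top front edge [-138.28133249 -137.92742199 -136.03360562]
  left 92 dir [ 0.131 -0.991] x [-154. -139.] y [158. 227.]
  right 95 dir [0.191 0.982] x [-155. -139.] y [-231. -195.]
scene drawer face x 1 [-156.38431479 -156.38431479 -156.38431479 -156.38431479]
 top front edge [-135.89427103 -134.05043013 -133.14855216]
  left 159 dir [0. 1.] x [-154. -141.] y [ 22. 227.]
  right 133 dir [ 0.002 -1.   ] x [-154. -141.] y [-227.  -20.]
```

View pics/side2.png

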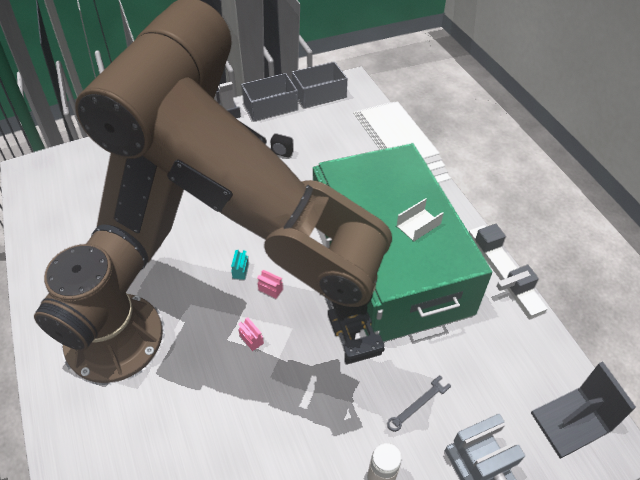

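The side view shows the doors flat along the cabinet front (about 320–380, 170–330), with the bystanders unmoved. The scene camera fits both door edges parallel to the front, within 0.002 rad.

```bash
python3 -c "
from cell import env
print(env.job_done())"
```

```text
the job is handed in; nothing more can be done
None
```

The drawer is fully home against its stop and both doors are shut over it; I handed the job in at about 26 s, with the arm clear and the bystanders where they were, though I didn't see into the closed drawer to check the dies are still standing.

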